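# Set out the colour bars for two glass pieces

## Task

Set out the colour for two pieces of glass in the drilled firebricks, in order from the big socket: in the white brick the thick blue bar in the big socket, the thin white bar in the middle one and the thin red bar in the end one; in the tan brick the thick amber bar in the big socket and the thin blue bar in the small one. Stand each bar upright on the floor of its socket and set it down gently: the glass chips if it is dropped or knocked over. Leave the other two bars where they stand on the slab, and do not disturb the finished vase.

Things in the scene. Friction and masses are not known exactly. Their poses are not given: they have to be found in the camera images.
- thick_blue_center (a point): centre (half-way up) of the thick blue glass bar: a solid blue cylinder of 38 mm diameter and 66 mm length with flat sawn ends, standing on end on the grey steel slab (slab 12 mm thick, so the bar's top is 78 mm above the bench); about 187 g; z runs up along the bar. All bars stand in one row about 80 mm apart, roughly left to right as the robot sees it
- thick_red_center (a point): centre (half-way up) of the thick red glass bar: a solid red cylinder of 38 mm diameter and 66 mm length with flat sawn ends, standing on end on the grey steel slab (slab 12 mm thick, so the bar's top is 78 mm above the bench); about 187 g; z runs up along the bar. All bars stand in one row about 80 mm apart, roughly left to right as the robot sees it
- thick_amber_center (a point): centre (half-way up) of the thick amber glass bar: a solid amber cylinder of 38 mm diameter and 66 mm length with flat sawn ends, standing on end on the grey steel slab (slab 12 mm thick, so the bar's top is 78 mm above the bench); about 187 g; z runs up along the bar. All bars stand in one row about 80 mm apart, roughly left to right as the robot sees it
- thin_white_center (a point): centre (half-way up) of the thin white glass bar: a solid white cylinder of 22 mm diameter and 66 mm length with flat sawn ends, standing on end on the grey steel slab (slab 12 mm thick, so the bar's top is 78 mm above the bench); about 63 g; z runs up along the bar. All bars stand in one row about 80 mm apart, roughly left to right as the robot sees it
- thin_red_center (a point): centre (half-way up) of the thin red glass bar: a solid red cylinder of 22 mm diameter and 66 mm length with flat sawn ends, standing on end on the grey steel slab (slab 12 mm thick, so the bar's top is 78 mm above the bench); about 63 g; z runs up along the bar. All bars stand in one row about 80 mm apart, roughly left to right as the robot sees it
- thin_blue_center (a point): centre (half-way up) of the thin blue glass bar: a solid blue cylinder of 22 mm diameter and 66 mm length with flat sawn ends, standing on end on the grey steel slab (slab 12 mm thick, so the bar's top is 78 mm above the bench); about 63 g; z runs up along the bar. All bars stand in one row about 80 mm apart, roughly left to right as the robot sees it
- thin_amber_center (a point): centre (half-way up) of the thin amber glass bar: a solid amber cylinder of 22 mm diameter and 66 mm length with flat sawn ends, standing on end on the grey steel slab (slab 12 mm thick, so the bar's top is 78 mm above the bench); about 63 g; z runs up along the bar. All bars stand in one row about 80 mm apart, roughly left to right as the robot sees it
- white_brick: white firebrick, 230 mm long (y), 114 wide (x), 32 high, fixed, long side roughly left-right. Origin: centre of underside, z up. Round flat sockets 12 mm deep (floor 20 mm up) on the centre line x = 0: big, 54 mm across, at y = +68 mm; middle, 36 mm, at y = -10 mm; end, 36 mm, at y = -75 mm. A bar stood in one has its centre 53 mm above the bench
- tan_brick: shorter tan (yellow-brown) firebrick, 160 mm long (y), 114 wide (x), 32 high, fixed, long side roughly left-right. Origin: centre of underside, z up. Round flat sockets 12 mm deep (floor 20 mm up) on the centre line x = 0: big, 54 mm across, at y = +34 mm; small, 36 mm, at y = -44 mm. A bar stood in one has its centre 53 mm above the bench
- vase_center (a point): centre of the finished glass vase, blue below and red above, 190 mm tall and 112 mm across at its widest, standing loose at the robot's left; not to be disturbed. z up
There are look-alikes about, which are no part of the job. What is shaped like the part that bears thin_blue_center but pink is not meant.

How it is judged:
By the outcome, as a careful person would: the job done as asked, in the order asked, and still so for the second after the job is handed in, with the robot touching nothing.
It also fails if it takes over 99 s, if anything falls off the work surface, if the arm or the gripper's body presses on something with over 40 N, if the wrist force passes 120 N, or if a joint passes its speed limit or range.

## Robot

A 6-joint arm with a two-finger parallel gripper is mounted at the origin on the work surface. World frame = base frame: x ahead of the robot, y to its left, z up, the work surface at z = 0. Lengths are in m, angles in rad, forces in N, time in s.
With the tool pointing down it reaches from about 0.375 to 0.975 m from the base axis. Payload 3.8 kg.
Tool frame: the origin (TCP) lies midway between the tips of the shut fingers; the grasp point (between the pads) lies 19 mm behind it; z points along the fingers, y is the direction in which the jaws open and shut (so a half turn about z gives the same grasp; the last joint's range is limited). The gripper opens to 85 mm and grips with 20 to 120 N. Pads are 22 mm wide; open, the fingers measure 114 mm over their backs; the gripper's body (76 mm by 85 mm) begins 54 mm behind the grasp point. The pads swing forward as they close: fully open they stand 13 mm farther back than shut.
Start: joints at [1.08, 0.264, 1.604, -0, 1.274, -0.037], TCP at [0.296, 0.607, 0.231] pointing down, gripper open.
Joint ranges: [-2.63, 2.63], [-0.94, 2.18], [0.31, 2.57], [-1.31, 4.45], [0, 2.66], [-2.55, 2.55]. Speed limits (rad/s): [2.57, 2.57, 3.14, 3.14, 3.14, 3.14].

## Interface

Orientations are given as a rotation vector (axis times angle).
In Python, from workcell import bot gives the robot as it stands. The module is installed in compiled form; this text tells all that it offers.
- The arm moves only by the tool play_rows, never from a script. Its argument "series" is a list of rows, each an object with "translation": the shift along the tool's x, y, z in m, a list of three; "spin": the turn about the tool's z in units of 5 degrees (1.0 is 5 degrees). In form: [{"translation": [dx, dy, dz], "spin": spin}, ...]. A call has 1 to 5 rows; each row shifts and turns the commanded pose from where the row before left it, along the tool's axes as they then stand; what a row does not reach is not made up. A row lasts 1/10 s, in which the tool goes at most 50 mm and 8.59 degrees, less where a joint would pass 70% of its speed; a pose out of reach is approached as far as the arm can. A call is refused whole if a number of a shift passes 0.05 or a number of a turn 1, either way. A call with a gripper value outside its range is refused whole. "jaw" is the gripper's target within -1 to 1 (fully open at 1, half-way at 0, shut at -1), set as the call begins (left out, the last holds). The fingers move at their own pace and stop on an object; "force" is the grip in N (left out, the last holds). Time passes only in rows, so rows that do not move let the fingers close. It gives the time, the measured TCP pose, the force and the opening at its end, in the units of the state.
- bot.read_state(): the state, without advancing time (a new reading comes with each control period).
- bot.read_camera(name): name is "scene" or "side" or "wrist"; returns the picture (480x640x3 uint8, blue, green, red); there is no depth.
- bot.get_calibration(name): a dict with "fov_y" (degrees; the focal length in pixels is half the picture's height over the tangent of half this angle, whatever the lens; pixels are square), "cx", "cy" (the principal point, pixels), "R" (3x3) and "t" (3): a world point X has camera coordinates R X + t. Camera axes: x right, y down, z forward; pixel columns grow to the right and rows downward; lengths in m; the calibration is good to about 2 mm. A picture is of the moment at which its call begins: read the wrist's pose just before it. get_calibration takes no time and is no camera call; for the wrist camera it gives the pose at the moment of the call.
- bot.finish_job(): hands the job in, once; it reports no verdict.
The state is a dict: "time": time; "q": joint angles; "joint_vel": joint speeds; "joint_torque": joint torques, N m; "tool_pos": TCP position; "tcp_rot": TCP orientation; "wrist_force": force on the tool from outside, world axes, zero at the start; "torque": the same for the moment, N m; "width": opening from 0.0 (shut) to 1.0 (fully open).
Only numpy, scipy, OpenCV 4.12 (cv2) and the standard library are available. Lean on these libraries where they do the work, as an engineer would, in place of code of your own. Each camera call takes 0.05 s, during which the arm holds its last target. There are 200 camera calls.

## Working session

There is one attempt and no reset: what is moved stays moved. The work goes in short steps, Python scripts to look and compute and a tool call to move; the robot and the scene stay as the last step left them, time stands still between calls to the robot, and variables do not carry over. Pictures are saved under pics/ and viewed, about 12 in all and at most 16, crops included, and the job is handed in when it is done.

Besides the shell and the picture viewer there is one more tool, called after ">>>" by a JSON object that holds its "fn" and its "kwargs", one argument or row to a line. play_rows: Moves the arm, as the interface text tells. Its arguments: {"type":"object","properties":{"series":{"type":"array","items":{"type":"object","properties":{"translation":{"type":"array","items":{"type":"number"}},"spin":{"type":"number"}}}},"jaw":{"type":"number"},"force":{"type":"number"}},"required":["series"]}

```bash
mkdir -p pics; cat > h.py <<'E'
import numpy as np,cv2
from workcell import bot
def ray(name,uv,z,c=None):
    c=c or bot.get_calibration(name); f=240/np.tan(np.radians(c["fov_y"])/2)
    R=np.array(c["R"]);t=np.array(c["t"])
    d=R.T@np.array([(uv[0]-c["cx"])/f,(uv[1]-c["cy"])/f,1]); o=-R.T@t
    return o+d*(z-o[2])/d[2]
def proj(name,X,c=None):
    c=c or bot.get_calibration(name); f=240/np.tan(np.radians(c["fov_y"])/2)
    p=np.array(c["R"])@np.array(X)+np.array(c["t"]); return f*p[:2]/p[2]+[c["cx"],c["cy"]]
E
python3 - <<'E'
from h import *
for n in ["scene","side","wrist"]:
    c=bot.get_calibration(n); print(n,{k:np.round(v,3).tolist() for k,v in c.items()}, -np.array(c["R"]).T@np.array(c["t"]))
    cv2.imwrite(f"pics/{n}0.png",bot.read_camera(n))
print(bot.read_state())
E
```

```text
scene {'fov_y': 51.934, 'cx': 313.209, 'cy': 241.293, 'R': [[0.843, 0.538, -0.004], [0.314, -0.499, -0.808], [-0.437, 0.68, -0.589]], 't': [-0.484, -0.052, 1.157]} [ 0.92958278 -0.5511619   0.63809193]
side {'fov_y': 45.153, 'cx': 322.085, 'cy': 240.539, 'R': [[0.809, -0.587, 0.019], [-0.408, -0.584, -0.702], [0.423, 0.56, -0.712]], 't': [-0.34, 0.324, 0.911]} [ 0.02198256 -0.52071476  0.88225955]
wrist {'fov_y': 69.05, 'cx': 321.075, 'cy': 233.376, 'R': [[0.437, 0.899, -0.001], [0.856, -0.416, 0.306], [0.275, -0.135, -0.952]], 't': [-0.675, -0.04, 0.38]} [0.22509408 0.64157105 0.3735708 ]
{'time': 0.15, 'q': array([ 1.08008491e+00,  2.64610077e-01,  1.60508074e+00,  1.41798754e-06,
        1.27372666e+00, -3.68573143e-02]), 'joint_vel': array([-4.58593487e-04, -3.08098636e-03, -2.40280757e-03, -8.22428114e-04,
       -9.90743609e-04,  7.74669588e-05]), 'joint_torque': array([-4.24353275e-04, -5.15901840e+01, -3.67960918e+01, -2.55177329e-04,
        8.01451213e-03, -3.08970334e-05]), 'tool_pos': array([0.29564114, 0.60616065, 0.2302168 ]), 'tcp_rot': array([-7.06702438e-01, -3.06058343e+00,  2.76629723e-03]), 'wrist_force': array([ 0.0721361 , -0.76583411, -0.37938614]), 'torque': array([ 0.00213704, -0.00030189,  0.03867657]), 'width': 1.0021065373343503}
```

View pics/scene0.png

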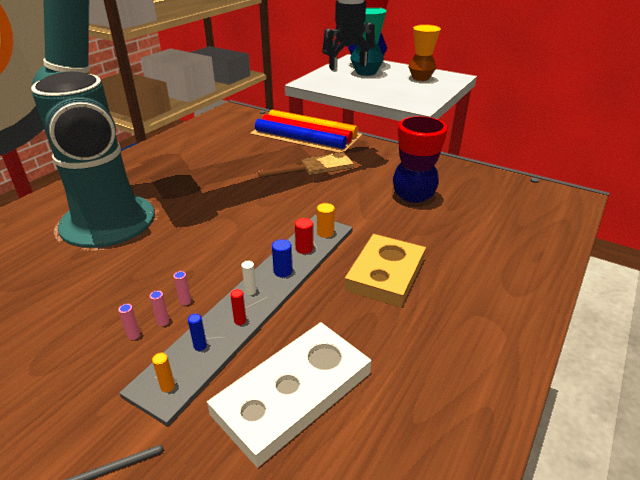

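View pics/side0.png

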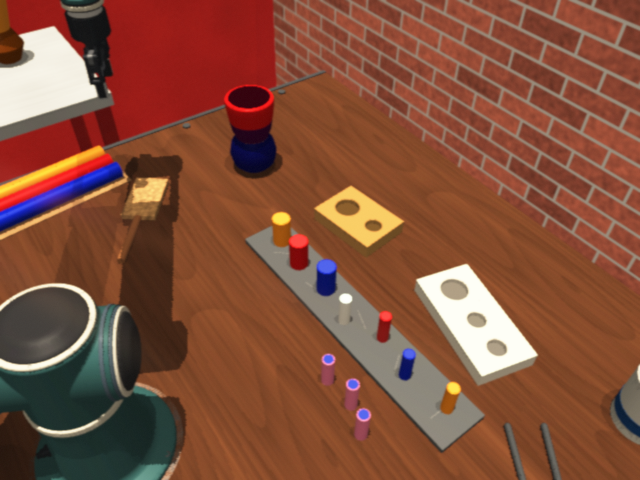

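Scene view: the row runs from thick amber (326,220) through red, blue, white, thin red and thin blue to thin amber (163,373). Pink look-alikes stand at (130,320)–(182,288), the white brick at (290,390), the tan brick at (387,268) and the vase at (418,160). The side view agrees.

```bash
cat > m.py <<'E'
from h import *
def blob(im,approx,col):
    hsv=cv2.cvtColor(im,cv2.COLOR_BGR2HSV); H,S,V=[hsv[...,i].astype(int) for i in range(3)]
    m={"red":((H<7)|(H>172))&(S>150)&(V>60),"blue":(H>110)&(H<130)&(S>150)&(V>50),"amber":(H>12)&(H<28)&(S>180)&(V>110),
       "white":(S<70)&(V>105)}[col].astype(np.uint8)
    n,l,st,ce=cv2.connectedComponentsWithStats(m)
    i=min((i for i in range(1,n) if st[i,4]>60),key=lambda i:np.hypot(*(ce[i]-approx)))
    return st[i],st[i,:2]+st[i,2:4]/2
def holes(im,name,approxs,rect,tan):
    out=[]
    g=cv2.GaussianBlur(im,(3,3),0)[...,2 if not tan else 1]
    x0,y0,x1,y1=rect; sub=g[y0:y1,x0:x1]
    th,b=cv2.threshold(sub,0,255,cv2.THRESH_BINARY+cv2.THRESH_OTSU)
    for a in approxs:
        n,l,st,ce=cv2.connectedComponentsWithStats(255-b)
        i=min((i for i in range(1,n) if st[i,4]>40),key=lambda i:np.hypot(*(ce[i]+[x0,y0]-a)))
        cs,_=cv2.findContours((l==i).astype(np.uint8),cv2.RETR_EXTERNAL,cv2.CHAIN_APPROX_NONE)
        P=np.array([ray(name,p+[x0,y0],0.032)[:2] for p in max(cs,key=len)[:,0]],np.float32)
        (c,r)=cv2.minEnclosingCircle(P); out.append((np.round(c,4),round(2*r,4)))
    return out
E
cat > run1.py <<'E'
from m import *
cols=["amber","red","blue","white","red","blue","amber"]
A={"scene":[(326,220),(304,236),(282,258),(249,277),(238,307),(197,332),(163,373)],
"side":[(282,229),(299,252),(326,277),(345,309),(384,327),(407,364),(451,398)]}
W={"scene":([(324,356),(288,384),(253,410)],(225,340,345,425)),"side":([(455,289),(477,320),(497,347)],(437,275,512,360))}
T={"scene":([(392,253),(380,275)],(365,242,412,284)),"side":([(347,207),(373,225)],(330,198,388,233))}
for n in A:
    im=cv2.imread(f"pics/{n}0.png"); print(n)
    for c,a in zip(cols,A[n]):
        s,ce=blob(im,a,c); print(c,s,np.round(ray(n,ce,0.045)[:2],4))
    print(holes(im,n,*W[n],False)); print(holes(im,n,*T[n],True))
E
python3 run1.py
```

```text
scene
amber [316 203  19  35 551] [0.4717 0.2113]
red [294 218  20  36 612] [0.4641 0.1382]
blue [272 240  20  37 646] [0.4694 0.0523]
white [ 120  215  232  207 8959] [ 0.4989 -0.1224]
red [230 289  16  36 421] [ 0.484 -0.099]
blue [188 314  19  37 458] [ 0.4664 -0.1807]
amber [152 352  23  40 544] [ 0.4792 -0.2674]
[(array([ 0.6606, -0.1024]), 0.0524), (array([ 0.6418, -0.1771]), 0.0354), (array([ 0.6268, -0.2415]), 0.0358)]
[(array([0.6353, 0.2004]), 0.0543), (array([0.6452, 0.1232]), 0.0372)]
side
amber [271 211  20  36 447] [0.4692 0.2138]
red [289 234  20  36 614] [0.4627 0.1382]
blue [317 260  20  35 589] [0.4687 0.052 ]
white [  246   227   238   223 10604] [ 0.4397 -0.0996]
red [377 310  16  32 348] [ 0.4857 -0.0994]
blue [399 349  16  31 324] [ 0.4644 -0.1817]
amber [441 381  21  33 327] [ 0.4818 -0.2695]
[(array([ 0.6588, -0.1022]), 0.051), (array([ 0.6398, -0.1779]), 0.0337), (array([ 0.6241, -0.2415]), 0.0339)]
[(array([0.6331, 0.2009]), 0.0539), (array([0.6433, 0.1236]), 0.0356)]
```

```bash
cat > plan.py <<'E'
from h import *
import sys
from scipy.spatial.transform import Rotation as Ro
def plan(x,y,z,ang=0.,step=0.04,n=0,v=1):
    s=bot.read_state(); p=np.array(s["tool_pos"]); R=Ro.from_rotvec(s["tcp_rot"])
    a=R.as_matrix()[:,1]; cur=np.degrees(np.arctan2(a[1],a[0])); d=(cur-ang+90)%180-90
    D=np.array([x,y,z])-p
    n=n or int(max(np.ceil(np.linalg.norm(D)/step),np.ceil(abs(d)/5.-.06),1))
    print("t",round(s["time"],2),"pos",p.round(4),"ang",round(cur,2),"w",round(s["width"],3),"F",np.round(s["wrist_force"],1))
    for i in range(n):
        print((R.inv().apply(D/n)).round(4).tolist(), round(d/n/5,2))
        R=R*Ro.from_euler("z",d/n,degrees=True)
if __name__=="__main__": plan(*[float(v) for v in sys.argv[1:5]],n=int(sys.argv[5]) if len(sys.argv)>5 else 0)
E
cat > w.py <<'E'
from h import *
for n,b in (("scene",(235,252,268,303)),("side",(333,285,358,333))):
    im=cv2.imread(f"pics/{n}0.png"); x0,y0,x1,y1=b; hsv=cv2.cvtColor(im,cv2.COLOR_BGR2HSV)[y0:y1,x0:x1]
    m=((hsv[...,1]<90)&(hsv[...,2]>125)).astype(np.uint8); k,l,st,ce=cv2.connectedComponentsWithStats(m); i=1+np.argmax(st[1:,4])
    print("white",st[i],ray(n,st[i,:2]+[x0,y0]+st[i,2:4]/2,.045)[:2].round(4))
print("vase",ray("scene",(421,137),.17)[:2],ray("side",(249,105),.17)[:2],ray("scene",(415,188),.045)[:2])
print("pink",[ray("scene",p,.033)[:2].round(3) for p in ((130,322),(160,308),(182,289))])
E
python3 w.py; python3 plan.py 0.469 0.052 0.17 0
```

```text
white [   0    6   33   45 1010] [ 0.46   -0.0313]
white [   0    0   25   48 1096] [ 0.4514 -0.0286]
vase [0.57386397 0.45646547] [0.5614236  0.47904723] [0.5799907  0.44488216]
pink [array([ 0.343, -0.217]), array([ 0.36 , -0.165]), array([ 0.357, -0.108])]
t 0.15 pos [0.2956 0.6062 0.2302] ang 64.0 w 1.002 F [ 0.1 -0.8 -0.4]
[-0.0266, -0.0281, 0.0041] 0.85
[-0.0286, -0.0261, 0.0041] 0.85
[-0.0305, -0.0239, 0.0041] 0.85
[-0.0322, -0.0215, 0.0041] 0.85
[-0.0337, -0.0191, 0.0041] 0.85
[-0.035, -0.0165, 0.0041] 0.85
[-0.0361, -0.0139, 0.0041] 0.85
[-0.0371, -0.0112, 0.0041] 0.85
[-0.0378, -0.0084, 0.0041] 0.85
[-0.0383, -0.0055, 0.0041] 0.85
[-0.0386, -0.0027, 0.0041] 0.85
[-0.0387, 0.0002, 0.0041] 0.85
[-0.0386, 0.0031, 0.0041] 0.85
[-0.0382, 0.006, 0.0041] 0.85
[-0.0377, 0.0088, 0.0041] 0.85
```

>>> {"fn": "play_rows", "kwargs": {
  "series": [
    {"translation":[-0.027,-0.028,0],"spin":0.85},
    {"translation":[-0.029,-0.026,0],"spin":0.85},
    {"translation":[-0.03,-0.024,0],"spin":0.85},
    {"translation":[-0.032,-0.022,0],"spin":0.85},
    {"translation":[-0.034,-0.019,0],"spin":0.85}
  ],
  "jaw": 1,
  "force": 30
}}

```text
time: 0.65
tool_pos: [0.354, 0.4199, 0.2308]
tcp_rot: [-1.263, -2.877, 0.001]
wrist_force: [0.7, 0.9, -0.1]
width: 1.001
```

>>> {"fn": "play_rows", "kwargs": {
  "series": [
    {"translation":[-0.035,-0.017,0],"spin":0.85},
    {"translation":[-0.036,-0.014,0],"spin":0.85},
    {"translation":[-0.037,-0.011,0],"spin":0.85},
    {"translation":[-0.038,-0.008,0],"spin":0.85},
    {"translation":[-0.038,-0.006,0],"spin":0.85}
  ]
}}

```text
time: 1.15
tool_pos: [0.4118, 0.2353, 0.2311]
tcp_rot: [1.772, 2.594, -0.0]
wrist_force: [0.5, 1.0, 0.1]
width: 1.0
```

```bash
python3 plan.py 0.469 0.052 0.17 0 5
```

```text
t 1.15 pos [0.4118 0.2353 0.2311] ang 21.34 w 1.0 F [0.5 1.  0.1]
[-0.0383, -0.0027, 0.0122] 0.85
[-0.0384, 0.0002, 0.0122] 0.85
[-0.0383, 0.003, 0.0122] 0.85
[-0.038, 0.0059, 0.0122] 0.85
[-0.0374, 0.0087, 0.0122] 0.85
```

Tracking is good.

>>> {"fn": "play_rows", "kwargs": {
  "series": [
    {"translation":[-0.038,-0.003,0.012],"spin":0.85},
    {"translation":[-0.038,0,0.012],"spin":0.85},
    {"translation":[-0.038,0.003,0.012],"spin":0.85},
    {"translation":[-0.038,0.006,0.012],"spin":0.85},
    {"translation":[-0.037,0.009,0.012],"spin":0.85}
  ]
}}

```text
time: 1.65
tool_pos: [0.4692, 0.0534, 0.1708]
tcp_rot: [2.22, 2.223, 0.0]
wrist_force: [0.4, -0.2, 0.5]
width: 0.997
```

```bash
python3 - <<'E'
from m import *
c=bot.get_calibration("wrist"); im=bot.read_camera("wrist"); cv2.imwrite("pics/wrist1.png",im)
import pickle; pickle.dump(c,open("c1.pkl","wb"))
for col,X in (("red",(.463,.138,.045)),("blue",(.469,.052,.045)),("red",(.485,-.099,.045))):
    p=proj("wrist",X,c); print(col,p.round()); 
print(proj("wrist",(.475,-.025,.078),c)); print(-np.array(c["R"]).T@c["t"])
E
python3 plan.py 0.469 0.052 0.032 0
```

```text
red [313. 114.]
blue [321. 227.]
red [337. 381.]
[328.20754406 332.94867239]
[0.46879383 0.13261124 0.31427225]
t 1.7 pos [0.4695 0.0488 0.1688] ang -0.19 w 0.997 F [ 0.6 -3.9 -1.2]
[0.0009, -0.0001, 0.0342] -0.01
[0.001, -0.0001, 0.0342] -0.01
[0.001, -0.0001, 0.0342] -0.01
[0.001, -0.0001, 0.0342] -0.01
```

View pics/wrist1.png

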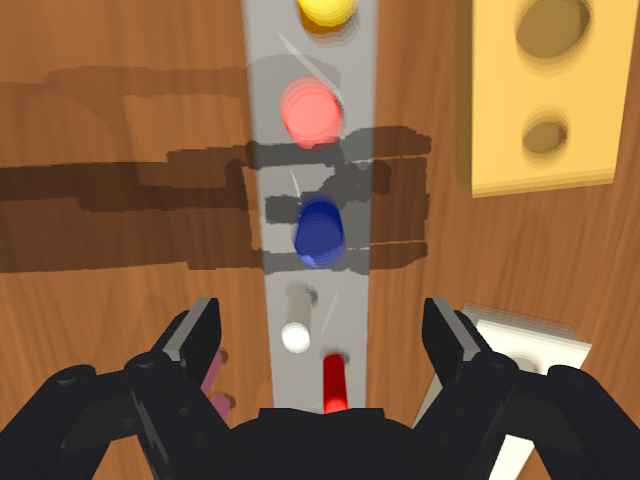

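Wrist view: thick blue at (320,233), near the predicted (321,227). The white bar's top is at (296,338), and the tan sockets are at (553,28) and (545,137). The image has some motion blur, so I'll re-measure now that the arm has settled.

```bash
python3 - <<'E'
from m import *
bot.read_camera("wrist");c=bot.get_calibration("wrist"); im=bot.read_camera("wrist"); cv2.imwrite("pics/wrist2.png",im)
s,ce=blob(im,(320,230),"blue"); print(s,ray("wrist",ce,.045,c)[:2])
s,ce=blob(im,(312,115),"red"); print(s,ray("wrist",ce,.045,c)[:2])
h=cv2.cvtColor(im,cv2.COLOR_BGR2HSV); m=((h[...,2]>205)&(h[...,1]<40)).astype(np.uint8); m[:, :270]=0; m[:,330:]=0; m[:300]=0;m[370:]=0
k,l,st,cc=cv2.connectedComponentsWithStats(m);i=1+np.argmax(st[1:,4]);print(st[i],ray("wrist",cc[i],.078,c)[:2])
E
python3 plan.py 0.469 0.052 0.032 0 5
```

```text
[ 291  189   53   67 2714] [0.46546835 0.0535006 ]
[279  70  60  63 507] [0.45966582 0.14396093]
[282 320  28  24 531] [ 0.44838456 -0.02529877]
t 1.8 pos [0.4686 0.0531 0.1701] ang 0.03 w 1.004 F [-0.1 -0.1  0.1]
[-0.0002, 0.0002, 0.0276] 0.0
[-0.0002, 0.0002, 0.0276] 0.0
[-0.0002, 0.0002, 0.0276] 0.0
[-0.0002, 0.0002, 0.0276] 0.0
[-0.0002, 0.0002, 0.0276] 0.0
```

>>> {"fn": "play_rows", "kwargs": {
  "series": [
    {"translation":[0,-0.001,0.035],"spin":0},
    {"translation":[0,0,0.035],"spin":0},
    {"translation":[0,0,0.035],"spin":0},
    {"translation":[0,0,0.025],"spin":0},
    {"translation":[0,0,0.008],"spin":0}
  ]
}}

```text
time: 2.3
tool_pos: [0.4654, 0.0559, 0.0307]
tcp_rot: [-2.212, -2.225, 0.006]
wrist_force: [-0.5, -0.4, 0.2]
width: 0.998
```

>>> {"fn": "play_rows", "kwargs": {
  "series": [
    {"translation":[0,0,0],"spin":0},
    {"translation":[0,0,0],"spin":0},
    {"translation":[0,0,0],"spin":0},
    {"translation":[0,0,0],"spin":0},
    {"translation":[0,0,0],"spin":0}
  ],
  "jaw": -1,
  "force": 30
}}

```text
time: 2.8
tool_pos: [0.4695, 0.0553, 0.0351]
tcp_rot: [2.216, 2.225, 0.004]
wrist_force: [-3.0, 1.3, 6.0]
width: 0.439
```

>>> {"fn": "play_rows", "kwargs": {
  "series": [
    {"translation":[0,0,0],"spin":0},
    {"translation":[0,0,0],"spin":0}
  ]
}}

```text
time: 3.0
tool_pos: [0.4695, 0.0553, 0.0351]
tcp_rot: [2.216, 2.225, 0.004]
wrist_force: [-1.6, 1.2, 7.7]
width: 0.435
```

```bash
python3 plan.py 0.66 -0.1023 0.12 0
```

```text
t 3.0 pos [0.4695 0.0553 0.0351] ang 0.23 w 0.435 F [-1.6  1.2  7.7]
[-0.0226, 0.0271, -0.0121] 0.01
[-0.0226, 0.0272, -0.0121] 0.01
[-0.0226, 0.0272, -0.0121] 0.01
[-0.0226, 0.0272, -0.0121] 0.01
[-0.0225, 0.0272, -0.0121] 0.01
[-0.0225, 0.0272, -0.0121] 0.01
[-0.0225, 0.0272, -0.0121] 0.01
```

>>> {"fn": "play_rows", "kwargs": {
  "series": [
    {"translation":[0,0,-0.01],"spin":0},
    {"translation":[0,0,-0.03],"spin":0},
    {"translation":[0,0,-0.04],"spin":0},
    {"translation":[-0.01,0.012,-0.02],"spin":0},
    {"translation":[-0.02,0.024,0],"spin":0}
  ],
  "force": 45
}}

```text
time: 3.5
tool_pos: [0.5065, 0.0257, 0.1381]
tcp_rot: [2.211, 2.225, 0.009]
wrist_force: [1.6, -0.3, -1.4]
width: 0.435
```

>>> {"fn": "play_rows", "kwargs": {
  "series": [
    {"translation":[-0.03,0.036,0],"spin":0},
    {"translation":[-0.034,0.041,0],"spin":0},
    {"translation":[-0.03,0.036,0],"spin":0},
    {"translation":[-0.02,0.024,0],"spin":0},
    {"translation":[-0.01,0.012,0],"spin":0}
  ]
}}

```text
time: 4.0
tool_pos: [0.6535, -0.0987, 0.1338]
tcp_rot: [2.217, 2.223, 0.001]
wrist_force: [-0.7, -0.2, -2.1]
width: 0.435
```

>>> {"fn": "play_rows", "kwargs": {
  "series": [
    {"translation":[-0.002,0.002,0],"spin":0},
    {"translation":[0,0,0],"spin":0}
  ]
}}

```text
time: 4.2
tool_pos: [0.6529, -0.0982, 0.1331]
tcp_rot: [-2.217, -2.225, 0.001]
wrist_force: [-0.2, 0.9, -2.1]
width: 0.436
```

```bash
python3 - <<'E'
from m import *
im=bot.read_camera("wrist"); cv2.imwrite("pics/wrist3.png",im)
E
python3 plan.py 0.66 -0.1023 0.06 0
```

```text
t 4.25 pos [ 0.6524 -0.0977  0.1331] ang 0.24 w 0.432 F [-0.6  0.1 -2.3]
[-0.0023, 0.0039, 0.0365] 0.02
[-0.0023, 0.0039, 0.0365] 0.02
```

View pics/wrist3.png

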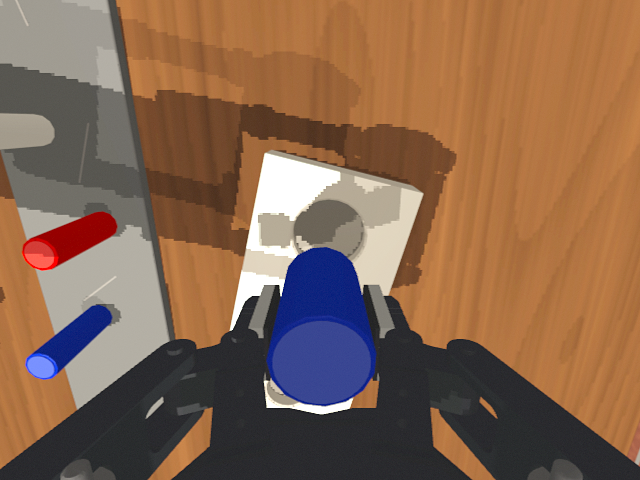

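Wrist view: the bar is held upright at (320,330), with the white big socket in front of it at (330,233). Thin red is at (70,240), thin blue at (70,343) and the white bar at (25,131).

```bash
python3 - <<'E'
from m import *
im=cv2.imread("pics/wrist3.png"); c=bot.get_calibration("wrist")
print("rim", ray("wrist",(294,233),.032,c)[:2],ray("wrist",(366,233),.032,c)[:2],ray("wrist",(330,199),.032,c)[:2])
for n,a,col in (("tr",(70,240),"red"),("tb",(70,343),"blue")):
    s,ce=blob(im,a,col); print(n,s,ray("wrist",ce,.045,c)[:2])
E
python3 plan.py 0.6597 -0.1005 0.06 0 3
```

```text
rim [ 0.63235429 -0.09669716] [ 0.68534057 -0.09640126] [ 0.65851192 -0.07108101]
tr [  22  211   95   60 2986] [ 0.47562989 -0.09932265]
tb [  26  305   86   74 2226] [ 0.45749601 -0.18214869]
t 4.25 pos [ 0.6524 -0.0977  0.1331] ang 0.24 w 0.432 F [-0.6  0.1 -2.3]
[-0.001, 0.0025, 0.0244] 0.02
[-0.0009, 0.0025, 0.0244] 0.02
[-0.0009, 0.0025, 0.0244] 0.02
```

>>> {"fn": "play_rows", "kwargs": {
  "series": [
    {"translation":[-0.001,0.003,0.02],"spin":0},
    {"translation":[0,0.003,0.025],"spin":0},
    {"translation":[0,0,0.02],"spin":0},
    {"translation":[0,0,0.01],"spin":0},
    {"translation":[0,0,0],"spin":0}
  ]
}}

```text
time: 4.75
tool_pos: [0.6569, -0.0979, 0.0564]
tcp_rot: [-2.213, -2.225, 0.004]
wrist_force: [0.1, -0.9, -1.5]
width: 0.432
```

>>> {"fn": "play_rows", "kwargs": {
  "series": [
    {"translation":[0,0,0.005],"spin":0},
    {"translation":[0,0,0.003],"spin":0},
    {"translation":[0,0,0],"spin":0}
  ]
}}

```text
time: 5.05
tool_pos: [0.6596, -0.0991, 0.0509]
tcp_rot: [2.216, 2.226, 0.001]
wrist_force: [0.3, 0.5, -2.0]
width: 0.433
```

```bash
python3 plan.py 0.659 -0.099 0.043 0 1; python3 - <<'E'
from h import *
cv2.imwrite("pics/s4.png",np.hstack([cv2.resize(bot.read_camera("scene")[300:450,200:400],None,fx=2,fy=2),cv2.resize(bot.read_camera("side")[220:370,400:560],None,fx=2,fy=2)]))
E
```

```text
t 5.05 pos [ 0.6596 -0.0991  0.0509] ang 0.25 w 0.433 F [ 0.3  0.5 -2. ]
[0.0001, -0.0006, 0.0079] 0.05
```

View pics/s4.png

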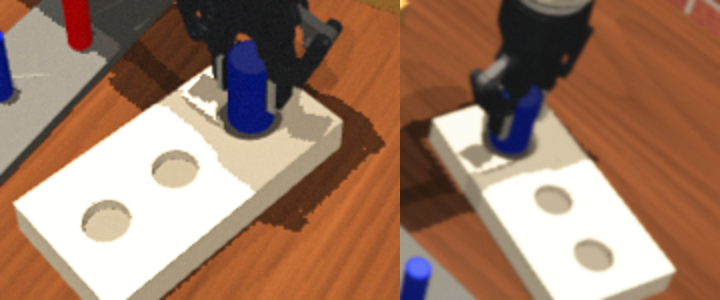

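The bar is centred in the big socket in both crops, still a few mm above the floor.

>>> {"fn": "play_rows", "kwargs": {
  "series": [
    {"translation":[0,0,0.003],"spin":0},
    {"translation":[0,0,0.002],"spin":0},
    {"translation":[0,0,0.001],"spin":0},
    {"translation":[0,0,0],"spin":0}
  ]
}}

```text
time: 5.55
tool_pos: [0.659, -0.0991, 0.0439]
tcp_rot: [-2.216, -2.226, 0.001]
wrist_force: [0.0, 0.0, -1.7]
width: 0.433
```

>>> {"fn": "play_rows", "kwargs": {
  "series": [
    {"translation":[0,0,0.001],"spin":0},
    {"translation":[0,0,0],"spin":0}
  ]
}}

```text
time: 5.75
tool_pos: [0.6595, -0.0991, 0.0434]
tcp_rot: [2.217, 2.226, 0.0]
wrist_force: [-0.3, -0.1, -2.3]
width: 0.436
```

>>> {"fn": "play_rows", "kwargs": {
  "series": [
    {"translation":[0,0,0.001],"spin":0},
    {"translation":[0,0,0],"spin":0}
  ]
}}

```text
time: 5.95
tool_pos: [0.6595, -0.0991, 0.0433]
tcp_rot: [2.216, 2.226, 0.0]
wrist_force: [-2.8, 0.5, 4.6]
width: 0.433
```

>>> {"fn": "play_rows", "kwargs": {
  "series": [
    {"translation":[0,0,0],"spin":0},
    {"translation":[0,0,0],"spin":0},
    {"translation":[0,0,0],"spin":0},
    {"translation":[0,0,0],"spin":0},
    {"translation":[0,0,0],"spin":0}
  ],
  "jaw": 1,
  "force": 30
}}

```text
time: 6.45
tool_pos: [0.6593, -0.0991, 0.0422]
tcp_rot: [-2.217, -2.226, 0.0]
wrist_force: [0.0, -0.2, 0.7]
width: 0.999
```

>>> {"fn": "play_rows", "kwargs": {
  "series": [
    {"translation":[0,0,-0.01],"spin":0},
    {"translation":[0,0,-0.03],"spin":0},
    {"translation":[0,0,-0.04],"spin":0},
    {"translation":[0.015,-0.015,-0.03],"spin":0},
    {"translation":[0.03,-0.03,0],"spin":0}
  ]
}}

```text
time: 6.95
tool_pos: [0.62, -0.0561, 0.16]
tcp_rot: [2.211, 2.216, 0.013]
wrist_force: [0.7, 0.8, 0.9]
width: 0.999
```

```bash
python3 plan.py 0.470 -0.015 0.15 0 5
```

```text
t 6.95 pos [ 0.62   -0.0561  0.16  ] ang 0.12 w 0.999 F [0.7 0.8 0.9]
[0.0083, -0.03, 0.0016] 0.0
[0.0083, -0.03, 0.0016] 0.0
[0.0083, -0.03, 0.0016] 0.0
[0.0082, -0.03, 0.0016] 0.0
[0.0082, -0.03, 0.0016] 0.0
```

>>> {"fn": "play_rows", "kwargs": {
  "series": [
    {"translation":[0.006,-0.033,0],"spin":0},
    {"translation":[0.006,-0.04,0],"spin":0},
    {"translation":[0.006,-0.04,0],"spin":0},
    {"translation":[0.006,-0.03,0],"spin":0},
    {"translation":[0,-0.015,0],"spin":0}
  ]
}}

```text
time: 7.45
tool_pos: [0.4533, -0.0303, 0.1526]
tcp_rot: [-2.216, -2.226, 0.0]
wrist_force: [-0.3, 0.0, 0.5]
width: 1.0
```

>>> {"fn": "play_rows", "kwargs": {
  "series": [
    {"translation":[0,0,0],"spin":0},
    {"translation":[0,0,0],"spin":0}
  ]
}}

```text
time: 7.65
tool_pos: [0.4569, -0.0311, 0.1533]
tcp_rot: [2.215, 2.225, 0.003]
wrist_force: [-0.3, 0.4, 0.0]
width: 0.998
```

```bash
python3 - <<'E'
from m import *
c=bot.get_calibration("wrist"); im=bot.read_camera("wrist"); sc=bot.read_camera("scene"); sd=bot.read_camera("side")
p=proj("wrist",(.455,-.027,.05),c); print(p,proj("scene",(.455,-.027,.045)),proj("side",(.455,-.027,.045)))
x,y=p.astype(int); a=cv2.resize(im[max(0,y-110):y+110,x-110:x+110],(400,400)); print("crop0",x-110,max(0,y-110))
b=cv2.resize(sc[240:310,215:285],(280,280)); d=cv2.resize(sd[275:345,310:380],(280,280))
cv2.imwrite("pics/w5.png",np.hstack([cv2.copyMakeBorder(v,0,400-v.shape[0],0,0,cv2.BORDER_CONSTANT) for v in (a,)])); cv2.imwrite("pics/w5b.png",np.hstack([b,d]))
E
python3 plan.py 0.455 -0.027 0.032 0 5
```

```text
[318.13839126 228.12849894] [250.80018401 278.28067457] [346.53815902 307.51293003]
crop0 208 118
t 7.8 pos [ 0.4573 -0.0312  0.1528] ang 0.24 w 1.002 F [-0.1 -0.7  0.1]
[0.0008, -0.0005, 0.0242] 0.01
[0.0008, -0.0005, 0.0242] 0.01
[0.0008, -0.0005, 0.0242] 0.01
[0.0008, -0.0005, 0.0242] 0.01
[0.0008, -0.0005, 0.0242] 0.01
```

View pics/w5.png

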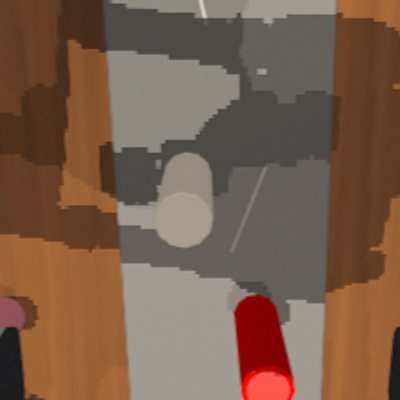

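View pics/w5b.png

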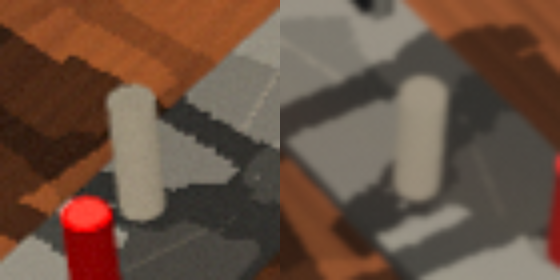

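White bar silhouette centre: wrist crop (184,199), i.e. full image (309,227); scene (249,278); side (345,309).

```bash
python3 - <<'E'
from h import *
print(ray("wrist",(309.4,227.5),.045),ray("scene",(248.8,278),.045),ray("side",(345.2,309.4),.045))
E
```

```text
[ 0.44871421 -0.02798395  0.045     ] [ 0.45136138 -0.02835036  0.045     ] [ 0.45034817 -0.02902853  0.045     ]
```

>>> {"fn": "play_rows", "kwargs": {
  "series": [
    {"translation":[0.0025,-0.007,0.03],"spin":0},
    {"translation":[0,0,0.035],"spin":0},
    {"translation":[0,0,0.03],"spin":0},
    {"translation":[0,0,0.02],"spin":0},
    {"translation":[0,0,0.006],"spin":0}
  ]
}}

```text
time: 8.3
tool_pos: [0.4475, -0.0284, 0.0287]
tcp_rot: [-2.214, -2.223, 0.005]
wrist_force: [-0.5, 0.0, 0.2]
width: 1.001
```

>>> {"fn": "play_rows", "kwargs": {
  "series": [
    {"translation":[0,0,0],"spin":0},
    {"translation":[0,0,0],"spin":0},
    {"translation":[0,0,0],"spin":0},
    {"translation":[0,0,0],"spin":0},
    {"translation":[0,0,0],"spin":0}
  ],
  "jaw": -1,
  "force": 25
}}

```text
time: 8.8
tool_pos: [0.45, -0.0286, 0.0324]
tcp_rot: [2.215, 2.225, 0.002]
wrist_force: [0.1, -0.2, 3.9]
width: 0.251
```

>>> {"fn": "play_rows", "kwargs": {
  "series": [
    {"translation":[0,0,0],"spin":0},
    {"translation":[0,0,0],"spin":0},
    {"translation":[0,0,0],"spin":0}
  ]
}}

```text
time: 9.1
tool_pos: [0.45, -0.0286, 0.0324]
tcp_rot: [2.215, 2.225, 0.002]
wrist_force: [-0.7, 0.7, 6.0]
width: 0.249
```

```bash
python3 plan.py 0.641 -0.1765 0.034 0 5
```

```text
t 9.1 pos [ 0.45   -0.0286  0.0324] ang 0.25 w 0.249 F [-0.7  0.7  6. ]
[-0.0297, 0.0381, -0.0002] 0.01
[-0.0297, 0.0381, -0.0002] 0.01
[-0.0297, 0.0381, -0.0002] 0.01
[-0.0296, 0.0381, -0.0002] 0.01
[-0.0296, 0.0382, -0.0002] 0.01
```

>>> {"fn": "play_rows", "kwargs": {
  "series": [
    {"translation":[0,0,-0.01],"spin":0},
    {"translation":[0,0,-0.03],"spin":0},
    {"translation":[0,0,-0.04],"spin":0},
    {"translation":[-0.012,0.015,-0.025],"spin":0},
    {"translation":[-0.026,0.034,0],"spin":0}
  ],
  "force": 35
}}

```text
time: 9.6
tool_pos: [0.4998, -0.0658, 0.1412]
tcp_rot: [2.211, 2.225, 0.007]
wrist_force: [0.8, 0.2, 0.2]
width: 0.25
```

>>> {"fn": "play_rows", "kwargs": {
  "series": [
    {"translation":[-0.03,0.04,0],"spin":0},
    {"translation":[-0.03,0.04,0],"spin":0},
    {"translation":[-0.026,0.034,0],"spin":0},
    {"translation":[-0.018,0.021,0],"spin":0},
    {"translation":[-0.006,0.007,0],"spin":0}
  ]
}}

```text
time: 10.1
tool_pos: [0.6424, -0.1777, 0.1363]
tcp_rot: [2.217, 2.224, 0.0]
wrist_force: [-0.3, 0.7, -1.2]
width: 0.247
```

>>> {"fn": "play_rows", "kwargs": {
  "series": [
    {"translation":[0,0,0],"spin":0},
    {"translation":[0,0,0],"spin":0}
  ]
}}

```text
time: 10.3
tool_pos: [0.6393, -0.1748, 0.1358]
tcp_rot: [-2.215, -2.225, 0.001]
wrist_force: [-1.9, 0.2, -0.8]
width: 0.25
```

```bash
python3 plan.py 0.641 -0.1765 0.05 0 3;  python3 - <<'E'
from h import *
cv2.imwrite("pics/w6.png",bot.read_camera("wrist")[100:440,120:520])
E
```

```text
t 10.3 pos [ 0.6393 -0.1748  0.1358] ang 0.25 w 0.25 F [-1.9  0.2 -0.8]
[-0.0006, 0.0006, 0.0286] 0.02
[-0.0006, 0.0006, 0.0286] 0.02
[-0.0006, 0.0006, 0.0286] 0.02
```

View pics/w6.png

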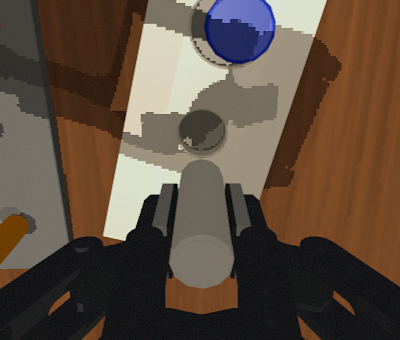

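Wrist crop: thick blue stands in the big socket (240,30), and the white bar hangs upright with the middle socket ahead at crop (202,132), i.e. full image (322,232).

```bash
python3 - <<'E'
from h import *
print(ray("wrist",(322,232),.032))
E
```

```text
[ 0.63977381 -0.17357141  0.032     ]
```

>>> {"fn": "play_rows", "kwargs": {
  "series": [
    {"translation":[-0.001,0.001,0.03],"spin":0},
    {"translation":[0,0,0.03],"spin":0},
    {"translation":[0,0,0.015],"spin":0},
    {"translation":[0,0,0.005],"spin":0},
    {"translation":[0,0,0],"spin":0}
  ]
}}

```text
time: 10.85
tool_pos: [0.6409, -0.176, 0.0559]
tcp_rot: [-2.215, -2.226, 0.001]
wrist_force: [-0.0, 0.1, -0.7]
width: 0.251
```

```bash
python3 plan.py 0.641 -0.1765 0.0404 0 3
```

```text
t 10.85 pos [ 0.6409 -0.176   0.0559] ang 0.28 w 0.251 F [-0.   0.1 -0.7]
[-0.0002, 0.0, 0.0052] 0.02
[-0.0002, 0.0, 0.0052] 0.02
[-0.0002, 0.0, 0.0052] 0.02
```

>>> {"fn": "play_rows", "kwargs": {
  "series": [
    {"translation":[0,0,0.005],"spin":0},
    {"translation":[0,0,0.005],"spin":0},
    {"translation":[0,0,0.003],"spin":0},
    {"translation":[0,0,0.001],"spin":0},
    {"translation":[0,0,0],"spin":0}
  ]
}}

```text
time: 11.35
tool_pos: [0.6416, -0.1767, 0.0422]
tcp_rot: [-2.217, -2.226, 0.0]
wrist_force: [-0.7, 0.2, -0.1]
width: 0.25
```

>>> {"fn": "play_rows", "kwargs": {
  "series": [
    {"translation":[0,0,0.001],"spin":0},
    {"translation":[0,0,0],"spin":0}
  ]
}}

```text
time: 11.55
tool_pos: [0.6417, -0.1767, 0.0413]
tcp_rot: [2.217, 2.226, 0.0]
wrist_force: [-0.4, -0.1, -1.0]
width: 0.247
```

>>> {"fn": "play_rows", "kwargs": {
  "series": [
    {"translation":[0,0,0.001],"spin":0},
    {"translation":[0,0,0],"spin":0}
  ]
}}

```text
time: 11.75
tool_pos: [0.6419, -0.1768, 0.0405]
tcp_rot: [2.216, 2.226, 0.0]
wrist_force: [-0.5, -0.1, 0.0]
width: 0.248
```

>>> {"fn": "play_rows", "kwargs": {
  "series": [
    {"translation":[0,0,0.001],"spin":0},
    {"translation":[0,0,0],"spin":0}
  ]
}}

```text
time: 11.95
tool_pos: [0.642, -0.1768, 0.0405]
tcp_rot: [2.216, 2.226, 0.0]
wrist_force: [-2.1, 0.4, 5.5]
width: 0.248
```

>>> {"fn": "play_rows", "kwargs": {
  "series": [
    {"translation":[0,0,0],"spin":0},
    {"translation":[0,0,0],"spin":0},
    {"translation":[0,0,0],"spin":0},
    {"translation":[0,0,0],"spin":0},
    {"translation":[0,0,0],"spin":0}
  ],
  "jaw": 1,
  "force": 25
}}

```text
time: 12.45
tool_pos: [0.6416, -0.1766, 0.0391]
tcp_rot: [-2.216, -2.226, 0.0]
wrist_force: [-0.9, 0.4, -0.8]
width: 1.0
```

>>> {"fn": "play_rows", "kwargs": {
  "series": [
    {"translation":[0,0,-0.01],"spin":0},
    {"translation":[0,0,-0.03],"spin":0},
    {"translation":[0,0,-0.04],"spin":0},
    {"translation":[0.008,-0.015,-0.03],"spin":0},
    {"translation":[0.015,-0.03,0],"spin":0}
  ]
}}

```text
time: 12.95
tool_pos: [0.6022, -0.1558, 0.157]
tcp_rot: [2.208, 2.217, 0.01]
wrist_force: [-0.1, -0.1, 1.4]
width: 1.004
```

>>> {"fn": "play_rows", "kwargs": {
  "series": [
    {"translation":[0.019,-0.038,0],"spin":0},
    {"translation":[0.019,-0.038,0],"spin":0},
    {"translation":[0.013,-0.026,0],"spin":0},
    {"translation":[0.004,-0.01,0],"spin":0},
    {"translation":[0,0,0],"spin":0}
  ]
}}

```text
time: 13.45
tool_pos: [0.4838, -0.099, 0.15]
tcp_rot: [2.215, 2.226, 0.001]
wrist_force: [0.3, -1.1, -0.1]
width: 1.0
```

```bash
python3 plan.py 0.4845 -0.099 0.032 0 5; python3 - <<'E'
from m import *
im=bot.read_camera("wrist");c=bot.get_calibration("wrist"); im=bot.read_camera("wrist"); cv2.imwrite("pics/w7.png",im)
for a,col in (((.4845,-.099,.05),"red"),((.465,-.181,.05),"blue")):
    s,ce=blob(im,proj("wrist",a,c),col); print(s,ray("wrist",ce,.045,c)[:2])
E
```

```text
t 13.45 pos [ 0.4838 -0.099   0.15  ] ang 0.28 w 1.0 F [ 0.3 -1.1 -0.1]
[0.0, 0.0001, 0.0236] 0.01
[0.0, 0.0001, 0.0236] 0.01
[0.0, 0.0001, 0.0236] 0.01
[0.0, 0.0001, 0.0236] 0.01
[0.0, 0.0001, 0.0236] 0.01
[ 300  206   33   54 1401] [ 0.48202296 -0.0999944 ]
[ 276  295   32   68 1613] [ 0.4620589  -0.18285249]
```

>>> {"fn": "play_rows", "kwargs": {
  "series": [
    {"translation":[0,0,0.03],"spin":0},
    {"translation":[0,0,0.035],"spin":0},
    {"translation":[0,0,0.03],"spin":0},
    {"translation":[0,0,0.017],"spin":0},
    {"translation":[0,0,0.006],"spin":0}
  ]
}}

```text
time: 14.05
tool_pos: [0.484, -0.0996, 0.029]
tcp_rot: [-2.215, -2.224, 0.003]
wrist_force: [-0.9, -0.1, 0.6]
width: 0.998
```

>>> {"fn": "play_rows", "kwargs": {
  "series": [
    {"translation":[0,0,0],"spin":0},
    {"translation":[0,0,0],"spin":0},
    {"translation":[0,0,0],"spin":0},
    {"translation":[0,0,0],"spin":0},
    {"translation":[0,0,0],"spin":0}
  ],
  "jaw": -1,
  "force": 25
}}

```text
time: 14.55
tool_pos: [0.4853, -0.0996, 0.0325]
tcp_rot: [2.215, 2.225, 0.002]
wrist_force: [-0.8, -1.3, 3.9]
width: 0.253
```

>>> {"fn": "play_rows", "kwargs": {
  "series": [
    {"translation":[0,0,0],"spin":0},
    {"translation":[0,0,0],"spin":0},
    {"translation":[0,0,0],"spin":0}
  ]
}}

```text
time: 14.85
tool_pos: [0.4853, -0.0996, 0.0324]
tcp_rot: [2.215, 2.225, 0.002]
wrist_force: [-0.4, -1.3, 7.1]
width: 0.245
```

```bash
python3 plan.py 0.6255 -0.241 0.034 0 5
```

```text
t 14.85 pos [ 0.4853 -0.0996  0.0324] ang 0.25 w 0.245 F [-0.4 -1.3  7.1]
[-0.0284, 0.0279, -0.0002] 0.01
[-0.0284, 0.0279, -0.0002] 0.01
[-0.0283, 0.028, -0.0002] 0.01
[-0.0283, 0.028, -0.0002] 0.01
[-0.0283, 0.028, -0.0002] 0.01
```

>>> {"fn": "play_rows", "kwargs": {
  "series": [
    {"translation":[0,0,-0.01],"spin":0},
    {"translation":[0,0,-0.03],"spin":0},
    {"translation":[0,0,-0.04],"spin":0},
    {"translation":[-0.012,0.012,-0.025],"spin":0},
    {"translation":[-0.025,0.025,0],"spin":0}
  ],
  "force": 35
}}

```text
time: 15.35
tool_pos: [0.5235, -0.1361, 0.1414]
tcp_rot: [2.211, 2.224, 0.006]
wrist_force: [1.5, -0.3, -0.4]
width: 0.25
```

>>> {"fn": "play_rows", "kwargs": {
  "series": [
    {"translation":[-0.03,0.03,0],"spin":0},
    {"translation":[-0.03,0.03,0],"spin":0},
    {"translation":[-0.025,0.025,0],"spin":0},
    {"translation":[-0.013,0.013,0],"spin":0},
    {"translation":[-0.005,0.005,0],"spin":0}
  ]
}}

```text
time: 15.85
tool_pos: [0.6258, -0.2402, 0.1362]
tcp_rot: [2.218, 2.225, -0.0]
wrist_force: [0.8, 0.2, -1.1]
width: 0.248
```

>>> {"fn": "play_rows", "kwargs": {
  "series": [
    {"translation":[0,0,0.01],"spin":0},
    {"translation":[0,0,0],"spin":0},
    {"translation":[0,0,0],"spin":0}
  ]
}}

```text
time: 16.15
tool_pos: [0.6233, -0.2374, 0.1252]
tcp_rot: [-2.214, -2.225, 0.001]
wrist_force: [-0.5, 0.3, -1.1]
width: 0.244
```

```bash
python3 plan.py 0.6255 -0.24 0.055 0 3
```

```text
t 16.15 pos [ 0.6233 -0.2374  0.1252] ang 0.28 w 0.244 F [-0.5  0.3 -1.1]
[-0.0009, 0.0008, 0.0234] 0.02
[-0.0009, 0.0008, 0.0234] 0.02
[-0.0009, 0.0008, 0.0234] 0.02
```

>>> {"fn": "play_rows", "kwargs": {
  "series": [
    {"translation":[-0.002,0.002,0.03],"spin":0},
    {"translation":[0,0,0.023],"spin":0},
    {"translation":[0,0,0.012],"spin":0},
    {"translation":[0,0,0.004],"spin":0},
    {"translation":[0,0,0],"spin":0}
  ]
}}

```text
time: 16.65
tool_pos: [0.6266, -0.2403, 0.0572]
tcp_rot: [-2.216, -2.226, 0.0]
wrist_force: [0.1, 0.0, -0.2]
width: 0.25
```

```bash
python3 plan.py 0.6255 -0.24 0.0404 0 3; python3 - <<'E'
from h import *
cv2.imwrite("pics/s8.png",np.hstack([cv2.resize(bot.read_camera("scene")[300:450,200:400],None,fx=2,fy=2),cv2.resize(bot.read_camera("side")[240:390,400:560],None,fx=2,fy=2)]))
E
```

```text
t 16.65 pos [ 0.6266 -0.2403  0.0572] ang 0.27 w 0.25 F [ 0.1  0.  -0.2]
[0.0001, -0.0004, 0.0056] 0.02
[0.0001, -0.0004, 0.0056] 0.02
[0.0001, -0.0004, 0.0056] 0.02
```

View pics/s8.png

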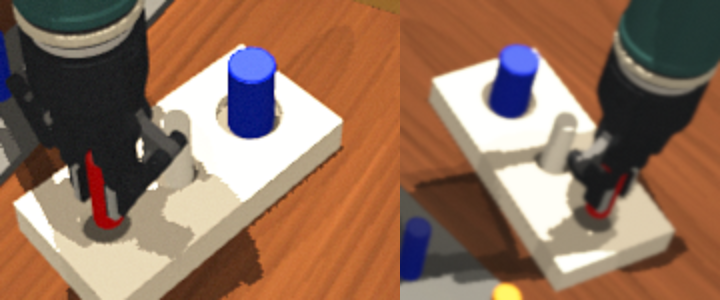

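Blue and white stand upright in their sockets, and red is over the end socket.

>>> {"fn": "play_rows", "kwargs": {
  "series": [
    {"translation":[0,0,0.006],"spin":0},
    {"translation":[0,0,0.005],"spin":0},
    {"translation":[0,0,0.003],"spin":0},
    {"translation":[0,0,0.001],"spin":0},
    {"translation":[0,0,0],"spin":0}
  ]
}}

```text
time: 17.25
tool_pos: [0.6267, -0.2407, 0.0418]
tcp_rot: [-2.216, -2.226, 0.0]
wrist_force: [-0.4, 0.4, -0.3]
width: 0.25
```

>>> {"fn": "play_rows", "kwargs": {
  "series": [
    {"translation":[0,0,0.001],"spin":0},
    {"translation":[0,0,0],"spin":0}
  ]
}}

```text
time: 17.45
tool_pos: [0.627, -0.2408, 0.0413]
tcp_rot: [2.217, 2.226, 0.0]
wrist_force: [0.3, 0.4, -0.8]
width: 0.249
```

>>> {"fn": "play_rows", "kwargs": {
  "series": [
    {"translation":[0,0,0.001],"spin":0},
    {"translation":[0,0,0],"spin":0}
  ]
}}

```text
time: 17.65
tool_pos: [0.6272, -0.2409, 0.0405]
tcp_rot: [2.216, 2.226, 0.0]
wrist_force: [-0.3, -0.2, 0.1]
width: 0.249
```

>>> {"fn": "play_rows", "kwargs": {
  "series": [
    {"translation":[0,0,0.001],"spin":0},
    {"translation":[0,0,0],"spin":0}
  ]
}}

```text
time: 17.85
tool_pos: [0.6273, -0.2409, 0.0405]
tcp_rot: [2.216, 2.226, 0.0]
wrist_force: [-2.3, 0.8, 5.2]
width: 0.247
```

>>> {"fn": "play_rows", "kwargs": {
  "series": [
    {"translation":[0,0,0],"spin":0},
    {"translation":[0,0,0],"spin":0},
    {"translation":[0,0,0],"spin":0},
    {"translation":[0,0,0],"spin":0},
    {"translation":[0,0,0],"spin":0}
  ],
  "jaw": 1,
  "force": 25
}}

```text
time: 18.35
tool_pos: [0.6268, -0.2407, 0.0391]
tcp_rot: [-2.216, -2.226, 0.0]
wrist_force: [0.2, -0.2, -0.1]
width: 1.003
```

>>> {"fn": "play_rows", "kwargs": {
  "series": [
    {"translation":[0,0,-0.01],"spin":0},
    {"translation":[0,0,-0.03],"spin":0},
    {"translation":[0,0,-0.04],"spin":0},
    {"translation":[0,0,-0.04],"spin":0},
    {"translation":[0.02,-0.007,-0.01],"spin":0}
  ]
}}

```text
time: 18.85
tool_pos: [0.624, -0.2239, 0.177]
tcp_rot: [2.21, 2.216, 0.006]
wrist_force: [0.2, 0.5, 1.2]
width: 1.001
```

>>> {"fn": "play_rows", "kwargs": {
  "series": [
    {"translation":[0.035,-0.012,0],"spin":0},
    {"translation":[0.042,-0.015,0],"spin":0},
    {"translation":[0.042,-0.015,0],"spin":0},
    {"translation":[0.042,-0.015,0],"spin":0},
    {"translation":[0.042,-0.015,0],"spin":0}
  ]
}}

```text
time: 19.35
tool_pos: [0.5464, -0.0166, 0.1703]
tcp_rot: [2.216, 2.225, 0.002]
wrist_force: [0.2, 1.0, -0.1]
width: 0.998
```

>>> {"fn": "play_rows", "kwargs": {
  "series": [
    {"translation":[0.042,-0.015,0],"spin":0},
    {"translation":[0.042,-0.015,0],"spin":0},
    {"translation":[0.042,-0.015,0],"spin":0},
    {"translation":[0.042,-0.015,0],"spin":0},
    {"translation":[0.03,-0.01,0],"spin":0}
  ]
}}

```text
time: 19.85
tool_pos: [0.4751, 0.1819, 0.1703]
tcp_rot: [2.215, 2.228, 0.002]
wrist_force: [0.7, -0.3, -0.1]
width: 0.999
```

```bash
python3 plan.py 0.47 0.2125 0.155 0 3
```

```text
t 19.85 pos [0.4751 0.1819 0.1703] ang 0.32 w 0.999 F [ 0.7 -0.3 -0.1]
[0.0102, -0.0016, 0.0051] 0.02
[0.0102, -0.0017, 0.0051] 0.02
[0.0102, -0.0017, 0.0051] 0.02
```

>>> {"fn": "play_rows", "kwargs": {
  "series": [
    {"translation":[0.015,-0.003,0.005],"spin":0},
    {"translation":[0.012,-0.002,0.01],"spin":0},
    {"translation":[0.003,0,0],"spin":0},
    {"translation":[0,0,0],"spin":0},
    {"translation":[0,0,0],"spin":0}
  ]
}}

```text
time: 20.35
tool_pos: [0.4714, 0.2086, 0.1541]
tcp_rot: [2.218, 2.225, -0.001]
wrist_force: [0.3, 0.3, -0.2]
width: 1.001
```

```bash
python3 plan.py 0.47 0.2125 0.032 0 5; python3 - <<'E'
from m import *
c=bot.get_calibration("wrist"); im=bot.read_camera("wrist"); cv2.imwrite("pics/w9.png",im)
hsv=cv2.cvtColor(im,cv2.COLOR_BGR2HSV); p=proj("wrist",(.47,.2125,.05),c); print(p)
s,ce=blob(im,p,"amber"); print(s,ray("wrist",ce,.045,c)[:2])
E
```

```text
t 20.35 pos [0.4714 0.2086 0.1541] ang 0.19 w 1.001 F [ 0.3  0.3 -0.2]
[0.0008, -0.0003, 0.0244] 0.01
[0.0008, -0.0003, 0.0244] 0.01
[0.0008, -0.0003, 0.0244] 0.01
[0.0008, -0.0003, 0.0244] 0.01
[0.0008, -0.0003, 0.0244] 0.01
[319.13875228 228.05600007]
[ 288  191   56   72 3132] [0.46760539 0.21180106]
```

View pics/w9.png

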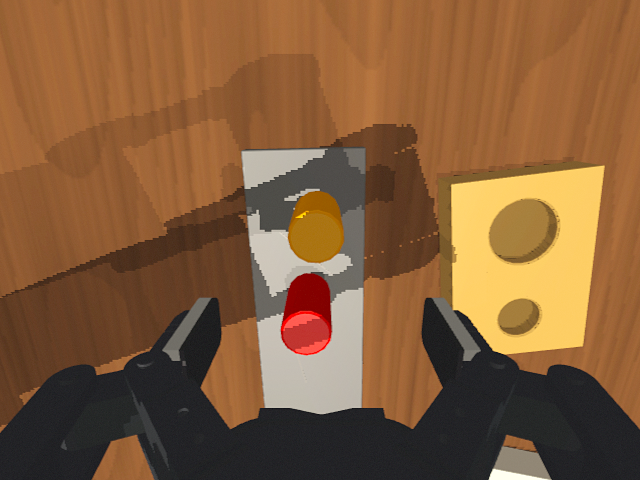

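Wrist view: thick amber at (316,227) right where expected, with thick red at (306,315) clear of it. The tan sockets are at (523,230) and (519,317).

>>> {"fn": "play_rows", "kwargs": {
  "series": [
    {"translation":[0.003,-0.002,0.03],"spin":0},
    {"translation":[0,0,0.035],"spin":0},
    {"translation":[0,0,0.03],"spin":0},
    {"translation":[0,0,0.02],"spin":0},
    {"translation":[0,0,0.007],"spin":0}
  ]
}}

```text
time: 20.9
tool_pos: [0.4675, 0.211, 0.0299]
tcp_rot: [-2.217, -2.224, 0.006]
wrist_force: [-0.7, -0.1, 0.1]
width: 0.996
```

>>> {"fn": "play_rows", "kwargs": {
  "series": [
    {"translation":[0,0,0],"spin":0},
    {"translation":[0,0,0],"spin":0},
    {"translation":[0,0,0],"spin":0},
    {"translation":[0,0,0],"spin":0},
    {"translation":[0,0,0],"spin":0}
  ],
  "jaw": -1,
  "force": 30
}}

```text
time: 21.4
tool_pos: [0.4703, 0.2131, 0.034]
tcp_rot: [2.216, 2.226, 0.004]
wrist_force: [-1.1, -1.7, 6.9]
width: 0.441
```

>>> {"fn": "play_rows", "kwargs": {
  "series": [
    {"translation":[0,0,0],"spin":0},
    {"translation":[0,0,0],"spin":0},
    {"translation":[0,0,0],"spin":0}
  ]
}}

```text
time: 21.7
tool_pos: [0.4702, 0.213, 0.034]
tcp_rot: [2.215, 2.226, 0.004]
wrist_force: [-0.3, -0.8, 5.8]
width: 0.434
```

```bash
python3 plan.py 0.634 0.2007 0.034 0 5; python3 - <<'E'
from h import *
print(ray("scene",(390,253),.032))
E
```

```text
t 21.7 pos [0.4702 0.213  0.034 ] ang 0.26 w 0.434 F [-0.3 -0.8  5.8]
[-0.0026, 0.0327, 0.0001] 0.01
[-0.0026, 0.0327, 0.0001] 0.01
[-0.0026, 0.0327, 0.0001] 0.01
[-0.0025, 0.0328, 0.0001] 0.01
[-0.0025, 0.0328, 0.0001] 0.01
[0.63337172 0.19648991 0.032     ]
```

>>> {"fn": "play_rows", "kwargs": {
  "series": [
    {"translation":[0,0,-0.01],"spin":0},
    {"translation":[0,0,-0.03],"spin":0},
    {"translation":[0,0,-0.04],"spin":0},
    {"translation":[-0.001,0.015,-0.02],"spin":0},
    {"translation":[-0.002,0.03,0],"spin":0}
  ],
  "force": 45
}}

```text
time: 22.2
tool_pos: [0.5154, 0.2109, 0.137]
tcp_rot: [2.213, 2.226, 0.009]
wrist_force: [1.3, -0.1, -1.5]
width: 0.435
```

>>> {"fn": "play_rows", "kwargs": {
  "series": [
    {"translation":[-0.003,0.038,0],"spin":0},
    {"translation":[-0.003,0.038,0],"spin":0},
    {"translation":[-0.002,0.028,0],"spin":0},
    {"translation":[-0.001,0.012,0],"spin":0},
    {"translation":[0,0.003,0],"spin":0}
  ]
}}

```text
time: 22.7
tool_pos: [0.6336, 0.201, 0.1321]
tcp_rot: [-2.217, -2.225, 0.001]
wrist_force: [-0.2, -0.1, -2.5]
width: 0.434
```

>>> {"fn": "play_rows", "kwargs": {
  "series": [
    {"translation":[0,0,0.01],"spin":0},
    {"translation":[0,0,0],"spin":0},
    {"translation":[0,0,0],"spin":0}
  ]
}}

```text
time: 23.0
tool_pos: [0.631, 0.2013, 0.1212]
tcp_rot: [-2.215, -2.226, 0.004]
wrist_force: [0.6, -0.5, -3.3]
width: 0.434
```

```bash
python3 plan.py 0.634 0.2015 0.056 0 3
```

```text
t 23.0 pos [0.631  0.2013 0.1212] ang 0.29 w 0.434 F [ 0.6 -0.5 -3.3]
[0.0001, 0.0011, 0.0217] 0.02
[0.0001, 0.0011, 0.0217] 0.02
[0.0001, 0.0011, 0.0217] 0.02
```

>>> {"fn": "play_rows", "kwargs": {
  "series": [
    {"translation":[0,0.002,0.025],"spin":0},
    {"translation":[0,0,0.023],"spin":0},
    {"translation":[0,0,0.011],"spin":0},
    {"translation":[0,0,0.004],"spin":0},
    {"translation":[0,0,0],"spin":0}
  ]
}}

```text
time: 23.5
tool_pos: [0.6345, 0.2014, 0.0591]
tcp_rot: [-2.216, -2.226, 0.001]
wrist_force: [-0.6, -0.3, -3.0]
width: 0.434
```

```bash
python3 plan.py 0.634 0.2015 0.042 0 3; python3 - <<'E'
from h import *
cv2.imwrite("pics/s10.png",np.hstack([cv2.resize(bot.read_camera("scene")[200:320,320:450],None,fx=3,fy=3),cv2.resize(bot.read_camera("side")[150:270,290:420],None,fx=3,fy=3)]))
E
```

```text
t 23.5 pos [0.6345 0.2014 0.0591] ang 0.26 w 0.434 F [-0.6 -0.3 -3. ]
[0.0, -0.0002, 0.0057] 0.02
[0.0, -0.0002, 0.0057] 0.02
[0.0, -0.0002, 0.0057] 0.02
```

View pics/s10.png

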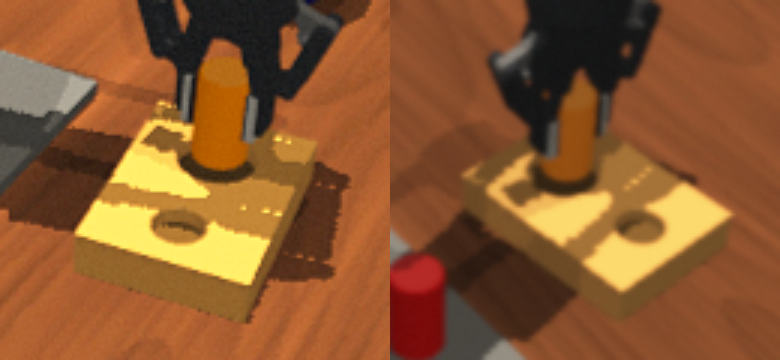

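Amber is centred over the tan big socket in both crops.

>>> {"fn": "play_rows", "kwargs": {
  "series": [
    {"translation":[0,0,0.006],"spin":0},
    {"translation":[0,0,0.005],"spin":0},
    {"translation":[0,0,0.003],"spin":0},
    {"translation":[0,0,0.001],"spin":0},
    {"translation":[0,0,0],"spin":0}
  ]
}}

```text
time: 24.1
tool_pos: [0.6347, 0.2012, 0.0438]
tcp_rot: [-2.216, -2.226, 0.001]
wrist_force: [-0.1, -1.1, -2.6]
width: 0.431
```

>>> {"fn": "play_rows", "kwargs": {
  "series": [
    {"translation":[0,0,0.001],"spin":0},
    {"translation":[0,0,0],"spin":0}
  ]
}}

```text
time: 24.3
tool_pos: [0.6351, 0.2013, 0.0433]
tcp_rot: [2.217, 2.226, 0.0]
wrist_force: [0.6, 0.3, -3.4]
width: 0.433
```

>>> {"fn": "play_rows", "kwargs": {
  "series": [
    {"translation":[0,0,0.001],"spin":0},
    {"translation":[0,0,0],"spin":0}
  ]
}}

```text
time: 24.5
tool_pos: [0.635, 0.2013, 0.0422]
tcp_rot: [-2.216, -2.226, 0.0]
wrist_force: [-0.8, 0.4, -1.8]
width: 0.431
```

>>> {"fn": "play_rows", "kwargs": {
  "series": [
    {"translation":[0,0,0.001],"spin":0},
    {"translation":[0,0,0],"spin":0}
  ]
}}

```text
time: 24.7
tool_pos: [0.6351, 0.2013, 0.0421]
tcp_rot: [2.217, 2.226, 0.0]
wrist_force: [-2.3, -1.3, 3.3]
width: 0.436
```

>>> {"fn": "play_rows", "kwargs": {
  "series": [
    {"translation":[0,0,0],"spin":0},
    {"translation":[0,0,0],"spin":0},
    {"translation":[0,0,0],"spin":0},
    {"translation":[0,0,0],"spin":0},
    {"translation":[0,0,0],"spin":0}
  ],
  "jaw": 1,
  "force": 25
}}

```text
time: 25.2
tool_pos: [0.6351, 0.2013, 0.0412]
tcp_rot: [2.217, 2.226, 0.0]
wrist_force: [0.5, 0.1, 0.6]
width: 1.004
```

>>> {"fn": "play_rows", "kwargs": {
  "series": [
    {"translation":[0,0,-0.01],"spin":0},
    {"translation":[0,0,-0.03],"spin":0},
    {"translation":[0,0,-0.04],"spin":0},
    {"translation":[0,0,-0.04],"spin":0},
    {"translation":[-0.02,-0.009,-0.005],"spin":0}
  ]
}}

```text
time: 25.7
tool_pos: [0.6312, 0.1839, 0.1747]
tcp_rot: [2.21, 2.224, 0.02]
wrist_force: [1.5, -0.4, -0.1]
width: 0.999
```

>>> {"fn": "play_rows", "kwargs": {
  "series": [
    {"translation":[-0.035,-0.015,0],"spin":0},
    {"translation":[-0.041,-0.018,0],"spin":0},
    {"translation":[-0.041,-0.018,0],"spin":0},
    {"translation":[-0.041,-0.018,0],"spin":0},
    {"translation":[-0.041,-0.018,0],"spin":0}
  ]
}}

```text
time: 26.2
tool_pos: [0.5387, -0.0197, 0.1666]
tcp_rot: [2.216, 2.226, 0.0]
wrist_force: [1.1, 0.7, 1.1]
width: 0.998
```

>>> {"fn": "play_rows", "kwargs": {
  "series": [
    {"translation":[-0.041,-0.018,0],"spin":0},
    {"translation":[-0.041,-0.018,0],"spin":0},
    {"translation":[-0.035,-0.016,0],"spin":0},
    {"translation":[-0.025,-0.012,0],"spin":0},
    {"translation":[-0.015,-0.006,0],"spin":0}
  ]
}}

```text
time: 26.7
tool_pos: [0.469, -0.1775, 0.1666]
tcp_rot: [2.219, 2.223, -0.001]
wrist_force: [0.5, 0.5, -0.1]
width: 0.997
```

```bash
python3 plan.py 0.465 -0.181 0.155 0 3
```

```text
t 26.7 pos [ 0.469  -0.1775  0.1666] ang 0.12 w 0.997 F [ 0.5  0.5 -0.1]
[-0.0012, -0.0013, 0.0039] 0.01
[-0.0012, -0.0013, 0.0039] 0.01
[-0.0012, -0.0013, 0.0039] 0.01
```

>>> {"fn": "play_rows", "kwargs": {
  "series": [
    {"translation":[-0.003,-0.004,0.012],"spin":0},
    {"translation":[0,0,0],"spin":0},
    {"translation":[0,0,0],"spin":0}
  ]
}}

```text
time: 27.0
tool_pos: [0.4661, -0.1775, 0.1534]
tcp_rot: [-2.215, -2.225, 0.0]
wrist_force: [0.4, -0.4, 0.4]
width: 0.998
```

```bash
python3 plan.py 0.465 -0.1815 0.032 0 5; python3 - <<'E'
from m import *
c=bot.get_calibration("wrist"); im=bot.read_camera("wrist")
s,ce=blob(im,proj("wrist",(.465,-.1815,.05),c),"blue"); print(s,ray("wrist",ce,.045,c)[:2])
E
```

```text
t 27.0 pos [ 0.4661 -0.1775  0.1534] ang 0.26 w 0.998 F [ 0.4 -0.4  0.4]
[-0.0008, -0.0002, 0.0243] 0.01
[-0.0008, -0.0002, 0.0243] 0.01
[-0.0008, -0.0002, 0.0243] 0.01
[-0.0008, -0.0002, 0.0243] 0.01
[-0.0008, -0.0002, 0.0243] 0.01
[ 302  210   31   53 1337] [ 0.46324417 -0.18149407]
```

>>> {"fn": "play_rows", "kwargs": {
  "series": [
    {"translation":[-0.004,-0.002,0.03],"spin":0},
    {"translation":[0,0,0.035],"spin":0},
    {"translation":[0,0,0.03],"spin":0},
    {"translation":[0,0,0.02],"spin":0},
    {"translation":[0,0,0.006],"spin":0}
  ]
}}

```text
time: 27.55
tool_pos: [0.4631, -0.1806, 0.0308]
tcp_rot: [-2.212, -2.225, 0.002]
wrist_force: [0.0, 0.0, -0.2]
width: 1.001
```

>>> {"fn": "play_rows", "kwargs": {
  "series": [
    {"translation":[0,0,0],"spin":0},
    {"translation":[0,0,0],"spin":0},
    {"translation":[0,0,0],"spin":0},
    {"translation":[0,0,0],"spin":0},
    {"translation":[0,0,0],"spin":0}
  ],
  "jaw": -1,
  "force": 25
}}

```text
time: 28.05
tool_pos: [0.4656, -0.1828, 0.0346]
tcp_rot: [2.215, 2.225, 0.001]
wrist_force: [0.9, 0.2, 4.5]
width: 0.25
```

>>> {"fn": "play_rows", "kwargs": {
  "series": [
    {"translation":[0,0,0],"spin":0},
    {"translation":[0,0,0],"spin":0},
    {"translation":[0,0,0],"spin":0}
  ]
}}

```text
time: 28.35
tool_pos: [0.4656, -0.1829, 0.0346]
tcp_rot: [2.216, 2.225, 0.001]
wrist_force: [-0.2, 0.6, 6.7]
width: 0.249
```

>>> {"fn": "play_rows", "kwargs": {
  "series": [
    {"translation":[0,0,-0.01],"spin":0},
    {"translation":[0,0,-0.03],"spin":0},
    {"translation":[0,0,-0.04],"spin":0},
    {"translation":[0,0,-0.03],"spin":0},
    {"translation":[0.02,0.012,-0.01],"spin":0}
  ],
  "force": 35
}}

```text
time: 28.85
tool_pos: [0.4782, -0.1646, 0.1578]
tcp_rot: [2.215, 2.219, 0.003]
wrist_force: [1.5, 0.4, -0.8]
width: 0.244
```

```bash
python3 plan.py 0.644 0.1235 0.15 0 9
```

```text
t 28.85 pos [ 0.4782 -0.1646  0.1578] ang 0.11 w 0.244 F [ 1.5  0.4 -0.8]
[0.032, 0.0185, 0.0009] 0.0
[0.032, 0.0185, 0.0009] 0.0
[0.032, 0.0185, 0.0009] 0.0
[0.032, 0.0185, 0.0009] 0.0
[0.032, 0.0185, 0.0009] 0.0
[0.032, 0.0184, 0.0009] 0.0
[0.032, 0.0184, 0.0009] 0.0
[0.032, 0.0184, 0.0009] 0.0
[0.032, 0.0184, 0.0009] 0.0
```

>>> {"fn": "play_rows", "kwargs": {
  "series": [
    {"translation":[0.035,0.02,0],"spin":0},
    {"translation":[0.036,0.021,0],"spin":0},
    {"translation":[0.036,0.021,0],"spin":0},
    {"translation":[0.036,0.021,0],"spin":0},
    {"translation":[0.036,0.021,0],"spin":0}
  ]
}}

```text
time: 29.35
tool_pos: [0.5802, 0.0185, 0.1536]
tcp_rot: [2.217, 2.226, -0.0]
wrist_force: [0.2, -0.1, 0.4]
width: 0.25
```

>>> {"fn": "play_rows", "kwargs": {
  "series": [
    {"translation":[0.036,0.021,0],"spin":0},
    {"translation":[0.032,0.019,0],"spin":0},
    {"translation":[0.023,0.013,0],"spin":0},
    {"translation":[0.01,0.006,0],"spin":0},
    {"translation":[0.003,0.002,0],"spin":0}
  ]
}}

```text
time: 29.85
tool_pos: [0.6404, 0.1221, 0.1532]
tcp_rot: [-2.215, -2.228, 0.001]
wrist_force: [-0.1, -0.3, -1.0]
width: 0.245
```

>>> {"fn": "play_rows", "kwargs": {
  "series": [
    {"translation":[0,0,0.01],"spin":0},
    {"translation":[0,0,0.01],"spin":0},
    {"translation":[0,0,0],"spin":0},
    {"translation":[0,0,0],"spin":0}
  ]
}}

```text
time: 30.25
tool_pos: [0.6393, 0.1202, 0.1322]
tcp_rot: [-2.217, -2.224, 0.003]
wrist_force: [0.9, -0.4, -0.4]
width: 0.248
```

```bash
python3 plan.py 0.644 0.1225 0.06 0 3
```

```text
t 30.25 pos [0.6393 0.1202 0.1322] ang 0.18 w 0.248 F [ 0.9 -0.4 -0.4]
[0.0008, 0.0016, 0.0241] 0.01
[0.0008, 0.0016, 0.0241] 0.01
[0.0008, 0.0016, 0.0241] 0.01
```

>>> {"fn": "play_rows", "kwargs": {
  "series": [
    {"translation":[0.002,0.004,0.025],"spin":0},
    {"translation":[0,0,0.025],"spin":0},
    {"translation":[0,0,0.014],"spin":0},
    {"translation":[0,0,0.006],"spin":0},
    {"translation":[0,0,0.002],"spin":0}
  ]
}}

```text
time: 30.75
tool_pos: [0.644, 0.1231, 0.0608]
tcp_rot: [-2.217, -2.225, 0.001]
wrist_force: [0.4, -0.2, -1.2]
width: 0.248
```

>>> {"fn": "play_rows", "kwargs": {
  "series": [
    {"translation":[0,0,0],"spin":0}
  ]
}}

```text
time: 30.85
tool_pos: [0.6449, 0.1233, 0.062]
tcp_rot: [2.216, 2.226, 0.001]
wrist_force: [-0.7, 0.5, 0.2]
width: 0.244
```

```bash
python3 plan.py 0.644 0.1225 0.0426 0 3; python3 - <<'E'
from h import *
cv2.imwrite("pics/s11.png",np.hstack([cv2.resize(bot.read_camera("scene")[200:320,320:450],None,fx=3,fy=3),cv2.resize(bot.read_camera("side")[150:270,290:420],None,fx=3,fy=3)]))
E
```

```text
t 30.85 pos [0.6449 0.1233 0.062 ] ang 0.24 w 0.244 F [-0.7  0.5  0.2]
[-0.0003, -0.0003, 0.0065] 0.02
[-0.0003, -0.0003, 0.0065] 0.02
[-0.0003, -0.0003, 0.0065] 0.02
```

View pics/s11.png

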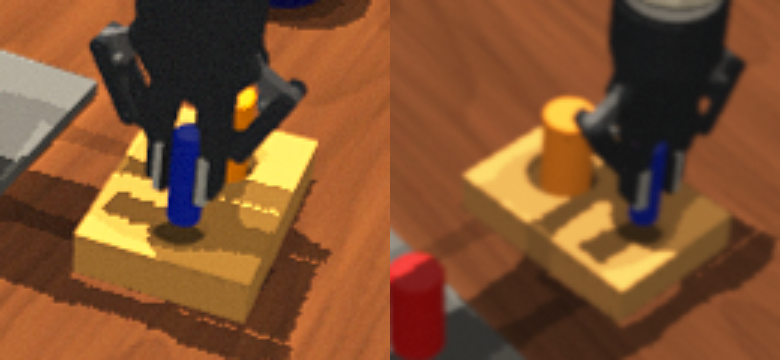

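Amber stands upright, and thin blue is over the small socket.

>>> {"fn": "play_rows", "kwargs": {
  "series": [
    {"translation":[0,0,0.007],"spin":0},
    {"translation":[0,0,0.006],"spin":0},
    {"translation":[0,0,0.003],"spin":0},
    {"translation":[0,0,0.001],"spin":0},
    {"translation":[0,0,0],"spin":0}
  ]
}}

```text
time: 31.45
tool_pos: [0.644, 0.1233, 0.0438]
tcp_rot: [-2.216, -2.226, 0.001]
wrist_force: [-0.4, 0.6, -1.6]
width: 0.247
```

>>> {"fn": "play_rows", "kwargs": {
  "series": [
    {"translation":[0,0,0.001],"spin":0},
    {"translation":[0,0,0],"spin":0}
  ]
}}

```text
time: 31.65
tool_pos: [0.6445, 0.1234, 0.0433]
tcp_rot: [2.217, 2.226, 0.0]
wrist_force: [-0.0, 0.1, -0.7]
width: 0.246
```

>>> {"fn": "play_rows", "kwargs": {
  "series": [
    {"translation":[0,0,0.001],"spin":0},
    {"translation":[0,0,0],"spin":0}
  ]
}}

```text
time: 31.85
tool_pos: [0.6447, 0.1234, 0.0426]
tcp_rot: [2.216, 2.226, 0.001]
wrist_force: [0.3, 0.7, -0.1]
width: 0.25
```

>>> {"fn": "play_rows", "kwargs": {
  "series": [
    {"translation":[0,0,0.001],"spin":0},
    {"translation":[0,0,0],"spin":0}
  ]
}}

```text
time: 32.05
tool_pos: [0.6447, 0.1234, 0.0426]
tcp_rot: [2.216, 2.226, 0.001]
wrist_force: [-2.4, 0.2, 5.9]
width: 0.243
```

>>> {"fn": "play_rows", "kwargs": {
  "series": [
    {"translation":[0,0,0],"spin":0},
    {"translation":[0,0,0],"spin":0},
    {"translation":[0,0,0],"spin":0},
    {"translation":[0,0,0],"spin":0},
    {"translation":[0,0,0],"spin":0}
  ],
  "jaw": 1,
  "force": 25
}}

```text
time: 32.55
tool_pos: [0.6443, 0.1233, 0.0411]
tcp_rot: [-2.216, -2.226, 0.0]
wrist_force: [0.6, 0.1, -1.1]
width: 1.001
```

>>> {"fn": "play_rows", "kwargs": {
  "series": [
    {"translation":[0,0,-0.01],"spin":0},
    {"translation":[0,0,-0.03],"spin":0},
    {"translation":[0,0,-0.04],"spin":0},
    {"translation":[0,0,-0.04],"spin":0},
    {"translation":[0,-0.02,-0.04],"spin":0}
  ]
}}

```text
time: 33.05
tool_pos: [0.626, 0.1232, 0.2039]
tcp_rot: [2.216, 2.225, 0.003]
wrist_force: [1.6, 0.2, 0.3]
width: 0.998
```

>>> {"fn": "play_rows", "kwargs": {
  "series": [
    {"translation":[0,-0.04,-0.01],"spin":0},
    {"translation":[0,-0.04,0],"spin":0},
    {"translation":[0,-0.04,0],"spin":0},
    {"translation":[0,-0.02,0],"spin":0},
    {"translation":[0,0,0],"spin":0}
  ]
}}

```text
time: 33.55
tool_pos: [0.482, 0.1227, 0.212]
tcp_rot: [-2.216, -2.227, -0.0]
wrist_force: [0.7, 0.3, -1.2]
width: 1.0
```

```bash
python3 - <<'E'
from h import *
a=bot.read_camera("scene");b=bot.read_camera("side")
cv2.imwrite("pics/s12.png",np.hstack([a[100:460,100:460],b[60:420,200:560]]))
E
```

```text
(no output)
```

View pics/s12.png

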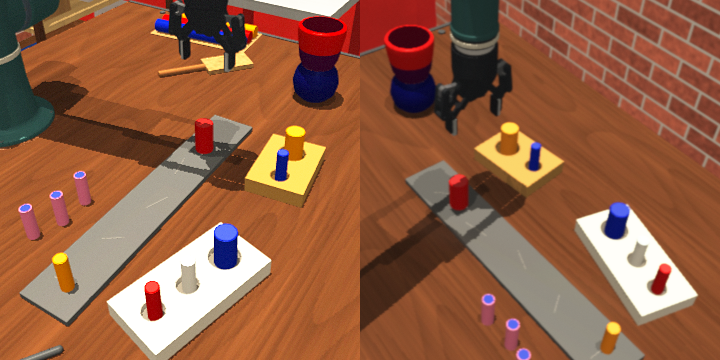

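All five bars stand upright in their sockets. Thick red and thin amber are still on the slab, the vase is where it was, and the arm is clear.

```bash
python3 -c "
from workcell import bot
print(bot.finish_job())"
```

```text
the job is handed in; nothing more can be done
None
```

All five bars are in their sockets, and I handed the job in at about 34 s on the robot's clock. Finishing reports no verdict.

- **White brick:** thick blue is in the big socket, thin white in the middle one and thin red in the end one.
- **Tan brick:** thick amber is in the big socket and thin blue in the small one.
- **Setting down:** I lowered each bar onto its socket floor in 1 mm steps until the wrist felt a light contact of about 5–7 N, then opened the jaws. The highest wrist force I read at the end of any move was about 8 N.
- **Last check:** the final scene and side pictures show all five bars upright. Thick red and thin amber are still on the slab, the vase stands where it was, and the open gripper is clear of everything.

**Disagreements:** the wrist camera placed the slab bars and white sockets up to about 5 mm from the fixed cameras' positions, and up to about 9 mm for bars at the edge of its picture. I averaged the two or used the fixed cameras. My first colour mask for the white bar picked up the slab instead, so I measured that bar again by eye from close crops before gripping it.

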